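# Put the blue screw caps away in the blocked blue drawer

### The arm

A 6-joint arm with a two-finger parallel gripper is mounted at the origin on a cart in front of the work surface, level with it; the furniture and walls round the work are solid. World frame = base frame: x ahead of the robot, y to its left, z up, the work surface at z = 0. Lengths are in m, angles in rad, forces in N, time in s.
With the tool pointing down it reaches from about 0.325 to 0.9 m from the base axis. Payload 6.1 kg.
Tool frame: the origin (TCP) lies midway between the tips of the shut fingers; the grasp point (between the pads) lies 19 mm behind it; z points along the fingers, y is the line along which they close (so a half turn about z gives the same grasp; the last joint's range is limited). The gripper opens to 85 mm and grips with 20 to 120 N. Pads are 22 mm wide; open, the fingers measure 114 mm over their backs; the gripper's body (76 mm by 85 mm) begins 54 mm behind the grasp point. The pads swing forward as they close: fully open they stand 13 mm farther back than shut.
Start: joints at [1.161, 0.22, 1.526, -0, 1.395, -0.126], TCP at [0.175, 0.6, 0.231] pointing down, gripper open.
Joint ranges: [-2.98, 2.98], [-0.91, 2.08], [0.09, 2.57], [-1.24, 4.39], [0.2, 2.65], [-2.68, 2.68]. Speed limits (rad/s): [2.57, 2.57, 3.01, 3.14, 3.14, 3.14].

### API

Orientations are given as [roll, pitch, yaw] about the fixed x, y, z axes, in that order (R = Rz(yaw) Ry(pitch) Rx(roll)).
In Python, from plant import movep, move_l, set_joints, gripper_to, hold, inverse_kinematics, observe, get_image, get_calibration, Unreachable, job_done gives the robot as it stands. Calls block until the motion is done:
- movep(position, orientation): joint-space move of the TCP to a pose.
- move_l(position, feed=0.15, rotation=None, max_force=None): straight line of the TCP; rotation=None keeps the orientation; feed is the mean speed in m/s. With max_force (N) it stops when the force on the tool has changed by that much, and returns True; else False.
- set_joints(angles): joint-space move.
- gripper_to(opening, f_grip=None): finger opening in m; f_grip is the grip in N (None keeps the last); returns when the fingers have stopped.
- hold(seconds).
- inverse_kinematics(position, orientation): joint angles nearest the present ones, or None.
- observe(): the state.
- get_image(name): name is "side" or "top" or "wrist"; returns (picture, depth): 480x640x3 uint8, red, green, blue; 480x640 float32, m along the optical axis (not along the pixel's ray), 0 where there is no reading.
- get_calibration(name): a dict with "intrinsics" (3x3 intrinsics, pixels), "dist_coeffs" ([k1, k2, p1, p2, k3] as OpenCV has them; the pictures are not rectified), "world_from_camera" (4x4, takes a point from camera to world coordinates). Camera axes: x right, y down, z forward; pixel columns grow to the right and rows downward; lengths in m; the calibration is good to about 2 mm. A picture is of the moment at which its call begins: read the wrist's pose just before it. get_calibration takes no time and is no camera call; for the wrist camera it gives the pose at the moment of the call.
A pose or a line that the arm cannot do raises Unreachable and nothing moves.
- job_done(): hands the job in; it is judged then, once.
The state is a dict: "time_s": time; "q": joint angles; "joint_velocities": joint speeds; "joint_torque": joint torques, N m; "eef_pos": TCP position; "tcp_rot": TCP orientation; "ft_force": force on the tool from outside, world axes, zero at the start; "torque": the same for the moment, N m; "opening": finger opening in m; "grasp_force": force on a finger pad.
Only numpy, scipy, OpenCV 4.12 (cv2) and the standard library are available. Lean on these libraries where they do the work, as an engineer would, in place of code of your own. Each camera call takes 0.05 s, during which the arm holds its last target. There are 200 camera calls.

### The job

Put the two loose blue screw caps away in the drawer with the blue front: first stand the small bottle that blocks this drawer somewhere else on the worktop, upright, then pull the drawer out all the way to its stop, lay both caps in it and push it fully shut. The drawer unit must not shove the bottle; leave the yellow-fronted drawer shut and all the other things where they are.

Things in the scene. Friction and masses are not known exactly. Their poses are not given: they have to be found in the camera images.
- blue_unit: bench-top drawer unit, grey sheet-metal shell, 180 mm deep (x) x 150 mm wide (y) x 70 mm high. Origin at the centre of its underside; its own -x is the front, the side the drawer slides out of. It is fixed to the worktop. Its drawer has a blue front panel (8 mm thick, 58 mm high, outer face at x = -0.090 when shut) and a steel bar handle.
- blue_unit_drawer (a joint): how far the blue drawer is out, m: 0 shut, 0.135 at its stop; slides along the unit's -x with about 2 N friction and stays where it is left. May start a little ajar.
- blue_unit_handle (a point): middle of the blue drawer's handle bar: round bar 10 mm thick, 80 mm long along the unit's y, 38 mm in front of the panel (28 mm free gap behind the bar), 46 mm above the worktop, fixed to the panel by a post at each end. Moves with the drawer. Axes as the unit's.
- blue_unit_tray (a point): middle of the inner floor of the blue drawer, 14 mm above the worktop. Axes as the unit's. Inside 149 mm long (x -0.077 to +0.072; the front panel is at -x, its top 52 mm above the floor) by 124 mm wide (y +-0.062); side walls 31 mm high. With the drawer at its stop the part from x = -0.077 to about +0.058 lies open in front of the shell. Moves with the drawer.
- yellow_unit: bench-top drawer unit, grey sheet-metal shell, 180 mm deep (x) x 150 mm wide (y) x 70 mm high. Origin at the centre of its underside; its own -x is the front, the side the drawer slides out of. It is fixed to the worktop. The same as the blue one, but with a yellow drawer front; not to be opened.
- yellow_unit_drawer (a joint): how far the yellow drawer is out, m; starts at 0, shut, and must stay so.
- blocking_bottle: small clear laboratory bottle with a closed blue cap, 50 mm diameter up to 114 mm (the cap above it 34 mm), 132 mm high, standing in front of the blue drawer; origin at the centre of its underside, z up
- blue_cap_a: blue screw cap, 48 mm diameter, 22 mm high, ribbed, lying flat; origin at the centre of its underside, z up
- blue_cap_b: second blue screw cap, 48 mm diameter, 22 mm high, ribbed, lying flat; origin at the centre of its underside, z up
- green_cap: green screw cap, 48 mm diameter, 22 mm high, ribbed, lying flat; origin at the centre of its underside, z up. Not to be moved.
- stopper: red-brown rubber stopper, 33 mm diameter, 27 mm high; origin at the centre of its underside. Not to be moved.
- flask: clear conical flask, 84 mm diameter at the foot, 145 mm high, standing in front of the yellow drawer; origin at the centre of its underside. Not to be moved.
- beaker: clear beaker, 55 mm diameter, 70 mm high; origin at the centre of its underside. Not to be moved.
- dropper: brown dropper bottle with black bulb, 34 mm diameter, 102 mm high; origin at the centre of its underside. Not to be moved.
- petri: clear flat petri dish, 64 mm diameter, 15 mm high; origin at the centre of its underside. Not to be moved.
Mind the look-alikes: they are no part of the job. Leave any orange look-alike of the blue_cap_b alone.

How it is judged:
By the outcome, as a careful person would: the job done as asked, in the order asked, and still so for the second after the job is handed in, with the robot touching nothing.
It also fails if it takes over 72 s, if anything falls off the work surface, if the arm or the gripper's body presses on something with over 40 N, if the wrist force passes 120 N, or if a joint passes its speed limit or range.

## Working session

There is one attempt and no reset: what is moved stays moved. The work goes in short steps, each a Python script; the robot and the scene stay as the last script left them, time stands still between calls to the robot, and variables do not carry over. Pictures are saved under pics/ and viewed, at most 10 in all, crops included, and the job is handed in when it is done.

```bash
mkdir -p pics; ls
python3 - <<'E'
from plant import *
import cv2,numpy as np
for n in ("top","side"):
    im,d=get_image(n); cv2.imwrite(f"pics/{n}0.png",im[:,:,::-1]); np.savez(f"pics/{n}0.npz",im=im,d=d)
    c=get_calibration(n); print(n,np.round(c["intrinsics"],1).tolist(),np.round(c["dist_coeffs"],4),np.round(c["world_from_camera"],3).tolist())
print(observe())
E
```

```text
pics
top [[446.6, 0.0, 320.0], [0.0, 446.6, 237.8], [0.0, 0.0, 1.0]] [-0.0528  0.      0.      0.      0.    ] [[-0.026, -0.988, 0.151, 0.4], [-1.0, 0.025, -0.006, 0.064], [0.002, -0.151, -0.989, 1.062], [0.0, 0.0, 0.0, 1.0]]
side [[591.7, 0.0, 317.6], [0.0, 591.7, 232.1], [0.0, 0.0, 1.0]] [-0.1598  0.      0.      0.      0.    ] [[-0.937, -0.186, 0.296, 0.076], [-0.348, 0.436, -0.83, 1.365], [0.025, -0.88, -0.473, 0.82], [0.0, 0.0, 0.0, 1.0]]
{'time_s': 0.1, 'q': array([ 1.16091471e+00,  2.21172441e-01,  1.52749913e+00,  1.12964196e-05,
        1.39470421e+00, -1.26092383e-01]), 'joint_velocities': array([ 0.00053416, -0.00250653, -0.00196347,  0.00099112,  0.00143803,
       -0.00058307]), 'joint_torque': array([ 7.08125281e-04, -4.98249149e+01, -3.90540719e+01, -3.67366483e-04,
        5.83714165e-03, -1.34791813e-05]), 'eef_pos': array([0.17477264, 0.59949595, 0.23029176]), 'tcp_rot': array([-3.13982508e+00, -2.35273255e-04,  2.85780123e+00]), 'ft_force': array([ 0.35952395, -0.44275832,  0.43023336]), 'torque': array([ 0.0251687 ,  0.02699611, -0.01293195]), 'grasp_force': 0.0, 'opening': 0.0856522139776626}
```

View pics/top0.png

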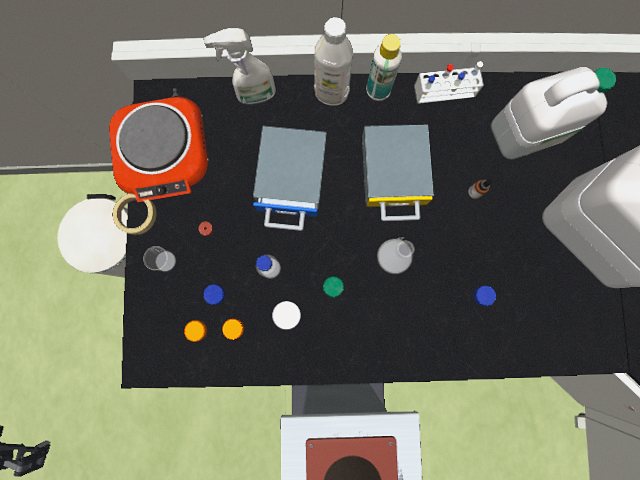

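View pics/side0.png

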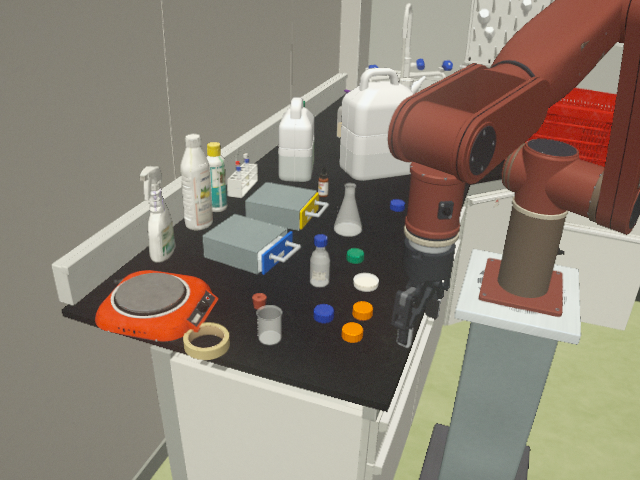

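Top view: blue caps at (213,294) and (486,296), the orange look-alikes at (195,331) and (232,329), the green cap at (333,287). The bottle is at (267,265), in front of the blue drawer whose handle is at (284,222). Side view: blue caps at (323,313) and (398,205), bottle cap at (320,241), orange at (352,332) and (362,311).

```bash
cat > h.py <<'E'
import numpy as np,cv2
from plant import *
def ray(c,uv):
    K=np.array(c["intrinsics"],float);D=np.array(c["dist_coeffs"],float);T=np.array(c["world_from_camera"])
    p=cv2.undistortPoints(np.array(uv,float).reshape(-1,1,2),K,D).reshape(-1,2)
    d=np.c_[p,np.ones(len(p))]@T[:3,:3].T
    return T[:3,3],d
def plane(c,uv,z):
    o,d=ray(c,uv); return o+d*((z-o[2])/d[:,2])[:,None]
def deproj(c,uv,dep):
    o,d=ray(c,uv); return o+d*np.array(dep).reshape(-1,1)
def tri(c1,uv1,c2,uv2):
    o1,d1=ray(c1,uv1);o2,d2=ray(c2,uv2)
    s=np.linalg.lstsq(np.c_[d1[0],-d2[0]],o2-o1,rcond=None)[0]
    a=o1+s[0]*d1[0];b=o2+s[1]*d2[0]; return (a+b)/2,np.linalg.norm(a-b)
R={"blue":((108,120,60),(128,255,255)),"green":((70,100,50),(90,255,255)),"orange":((12,150,150),(22,255,255)),"yellow":((23,150,120),(32,255,255))}
def blobs(im,col,amin=25):
    m=cv2.inRange(cv2.cvtColor(im,cv2.COLOR_RGB2HSV),*R[col])
    n,l,s,c=cv2.connectedComponentsWithStats(m)
    return [(c[i],s[i],l==i) for i in range(1,n) if s[i,4]>=amin]
E
python3 - <<'E'
from h import *
np.set_printoptions(precision=4,suppress=True)
C={n:get_calibration(n) for n in("top","side")}
Z={n:np.load(f"pics/{n}0.npz") for n in C}
for n in C:
  for col in R:
    for c,s,m in blobs(Z[n]["im"],col):
      v,u=np.nonzero(m);P=deproj(C[n],np.c_[u,v],Z[n]["d"][v,u])
      top=P[P[:,2]>np.percentile(P[:,2],90)-.004]
      print(n,col,np.round(c,1),s.tolist(),"mid",top.mean(0)," range",(top[:,:2].min(0)+top[:,:2].max(0))/2,"zmax",P[:,2].max())
# height map from top depth in drawer region, and everything
v,u=np.mgrid[0:480,0:640]; uv=np.c_[u.ravel(),v.ravel()]
for n in C:
  P=deproj(C[n],uv,Z[n]["d"].ravel()).reshape(480,640,3); np.save(f"pics/{n}P.npy",P)
P=np.load("pics/topP.npy")
for name,(a,b,c,d) in {"blue":(250,115,330,215),"yellow":(358,115,436,205)}.items():
  m=np.zeros((480,640),np.uint8); m[b:d,a:c]=(abs(P[b:d,a:c,2]-.07)<.004)*255
  cn=max(cv2.findContours(m,0,1)[0],key=cv2.contourArea)
  w=plane(C["top"],cn.reshape(-1,2),.07)[:,:2].astype(np.float32)
  print(name,"shell top rect",cv2.minAreaRect(w),"z",np.median(P[m>0][:,2]))
# bottle profile: points near
b=np.array([.0,.0])
for n in C:
  Q=np.load(f"pics/{n}P.npy").reshape(-1,3); 
  t=plane(C["top"],[[266,263]],.125)[0]
  q=Q[(np.hypot(*(Q[:,:2]-t[:2]).T)<.05)&(Q[:,2]>.01)]
  for z in np.arange(.01,.14,.01):
    s=q[abs(q[:,2]-z)<.005]
    if len(s)>3: print(n,"z%.2f"%z,len(s),s[:,:2].min(0),s[:,:2].max(0))
S=Z["side"]["im"];T=Z["top"]["im"]
f=lambda i,a,b,w,h:cv2.resize(i[b:b+h,a:a+w],(400,300),interpolation=cv2.INTER_CUBIC)
cv2.imwrite("pics/crop1.png",np.vstack([np.hstack([f(T,180,250,120,90),f(T,240,185,80,60)]),np.hstack([f(S,270,230,100,75),f(T,440,260,80,60)])])[:,:,::-1])
E
```

```text
top blue [461.2  75.6] [458, 73, 7, 7, 32] mid [ 0.9225 -0.2831  0.1003]  range [ 0.9222 -0.2831] zmax 0.10342985192827303
top blue [431.3  78.4] [429, 75, 6, 8, 36] mid [ 0.9146 -0.2104  0.1001]  range [ 0.9143 -0.2111] zmax 0.10384807303402743
top blue [286.4 209.9] [253, 205, 65, 12, 251] mid [0.61   0.1217 0.1168]  range [0.5154 0.1325] zmax 1.0617361400539564
top blue [263.4 262.6] [256, 255, 16, 16, 196] mid [0.491  0.176  0.1381]  range [0.4536 0.1274] zmax 1.0617361400539564
top blue [213.5 294.1] [203, 284, 22, 21, 357] mid [0.4322 0.3075 0.0256]  range [0.4277 0.1977] zmax 1.0617361400539564
top blue [484.5 295.3] [473, 285, 23, 21, 375] mid [ 0.4128 -0.3239  0.0253]  range [ 0.4124 -0.1421] zmax 1.0617361400539564
top green [605.5  78.7] [595, 68, 21, 25, 363] mid [ 0.8348 -0.5242  0.2501]  range [ 0.6289 -0.2425] zmax 1.0617361400539564
top green [370.   84.8] [367, 75, 7, 19, 74] mid [ 0.9276 -0.0723  0.0783]  range [ 0.9283 -0.0732] zmax 0.08552492543282386
top green [382.4  90.6] [375, 83, 18, 15, 165] mid [ 0.8944 -0.0963  0.1083]  range [ 0.6574 -0.0284] zmax 1.06173
[... 2945 characters left out ...]
13  0.1952]
top z0.12 11 [0.4767 0.1609] [0.4961 0.1754]
top z0.13 183 [0.4761 0.1616] [0.5083 0.1912]
side z0.01 31 [0.4649 0.1842] [0.5094 0.2086]
side z0.02 62 [0.4642 0.1707] [0.5108 0.2082]
side z0.03 68 [0.4646 0.174 ] [0.5108 0.211 ]
side z0.04 68 [0.4655 0.1739] [0.5103 0.2098]
side z0.05 72 [0.4649 0.1778] [0.5114 0.2079]
side z0.06 69 [0.4636 0.1777] [0.5117 0.207 ]
side z0.07 82 [0.4651 0.1707] [0.5137 0.2082]
side z0.08 82 [0.4696 0.173 ] [0.5099 0.2049]
side z0.09 75 [0.4718 0.1731] [0.5069 0.2022]
side z0.10 30 [0.4784 0.1815] [0.5018 0.197 ]
side z0.11 26 [0.4766 0.1803] [0.499  0.1972]
side z0.12 55 [0.4737 0.1739] [0.5026 0.2011]
side z0.13 91 [0.4741 0.1634] [0.5053 0.1986]
```

View pics/crop1.png

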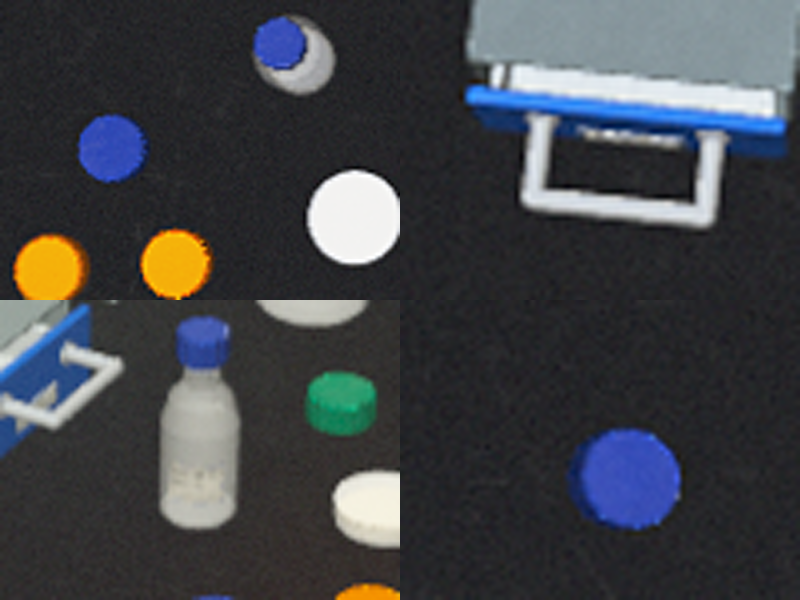

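The crop confirms two saturated-blue round caps (213,294) and (486,296), with the orange pair clearly different and left alone. The bottle's blue cap sits on a narrow neck, and the blue drawer is slightly ajar. Next: a wrist look over the bottle, handle and cap a, plus triangulation.

Run:
```python
from h import *
np.set_printoptions(precision=4,suppress=True)
C={n:get_calibration(n) for n in("top","side")}
for k,a,b in (("bottlecap",(263.5,262.6),(319.9,240.2)),("cap_a",(213.5,294.1),(323.4,313.1)),("cap_b",(484.5,295.3),(396.9,204.9))): print(k,tri(C["top"],a,C["side"],b))
Y=1.44
for p in ([.42,.2,.33],):
    movep(p,[np.pi,0,Y])
    c=get_calibration("wrist"); im,d=get_image("wrist"); print(observe()["time_s"],observe()["eef_pos"],c["world_from_camera"])
    np.savez("pics/w1.npz",im=im,d=d,**{k:np.array(v) for k,v in c.items()}); cv2.imwrite("pics/w1.png",im[:,:,::-1])
for c_,s,m in blobs(im,"blue"):
    v,u=np.nonzero(m);k=d[v,u]>0
    P=deproj(c,np.c_[u,v][k],d[v,u][k]); t=P[P[:,2]>np.percentile(P[:,2],80)-.003]
    print(c_,s,"dep mean",t.mean(0),"range mid",(t.min(0)+t.max(0))/2,"size",np.ptp(t,axis=0))
```

```text
bottlecap (array([0.4924, 0.1785, 0.1221]), np.float64(0.0007770707039932912))
cap_a (array([0.4321, 0.3103, 0.0098]), np.float64(0.0009789084295336937))
cap_b (array([ 0.4125, -0.327 ,  0.0097]), np.float64(0.0008427820694287796))
1.9 [0.4198 0.2007 0.3297] [[ 0.9916 -0.1215 -0.0435  0.4311]
 [-0.1291 -0.9372 -0.3242  0.2846]
 [-0.0014  0.3271 -0.945   0.4712]
 [ 0.      0.      0.      1.    ]]
[323.9193 104.9792] [ 305   84   39   43 1301] dep mean [0.433  0.3104 0.0202] range mid [0.4328 0.3102 0.0204] size [0.0467 0.0465 0.005 ]
[484.1067 219.2167] [ 465  165   41  118 1546] dep mean [0.6234 0.1386 0.0613] range mid [0.6261 0.1369 0.0613] size [0.0249 0.1449 0.0096]
[395.3851 223.6015] [380 208  32  33 818] dep mean [0.4922 0.1788 0.1304] range mid [0.4926 0.1781 0.1304] size [0.0324 0.0321 0.0043]
```

View pics/w1.png

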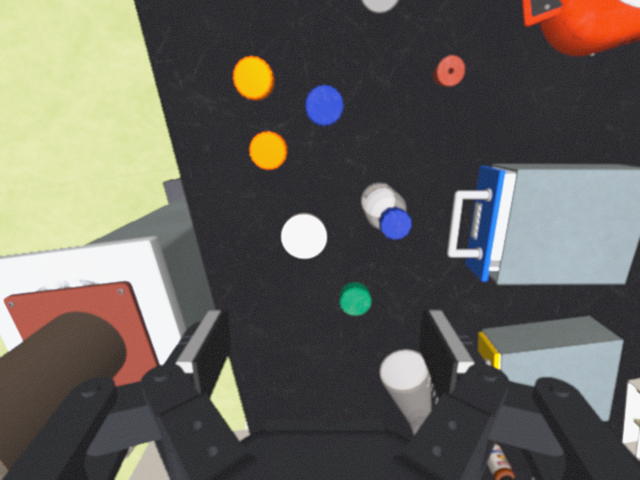

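Wrist view: cap a (324,105), bottle cap (395,223), handle bar about (455,225), orange pair (253,77) and (268,150), green (355,299), flask (405,370). Wrist depth and top/side triangulation agree to 1 mm. Next I measure the handle and check the free spot, then move the bottle by its cap.

```bash
cat > m.py <<'E'
from h import *
np.set_printoptions(precision=4,suppress=True)
def unit(f,box):
    w=np.load(f) if isinstance(f,str) else f
    c={k:w[k] for k in("intrinsics","dist_coeffs","world_from_camera")};d=w["d"];im=w["im"]
    v,u=np.nonzero(d>0);P=deproj(c,np.c_[u,v],d[v,u]);col=im[v,u].astype(int)
    x0,x1,y0,y1=box; k=(P[:,0]>x0)&(P[:,0]<x1)&(P[:,1]>y0)&(P[:,1]<y1)
    P,col=P[k],col[k]
    sh=P[(abs(P[:,2]-.07)<.006)&(abs(col[:,0]-col[:,2])<40)]
    r=cv2.minAreaRect(sh[:,:2].astype(np.float32)); print("shell",r,"z",np.median(sh[:,2]))
    b=(col[:,2]>col[:,0]+80); pt=P[b&(P[:,2]>.05)&(P[:,2]<.075)]
    print("panel top n",len(pt),"z",np.percentile(pt[:,2],95))
    q=np.polyfit(pt[:,1],pt[:,0],1); print("panel line x=",q,"yaw",-np.arctan(q[0]),"y ends",pt[:,1].min(),pt[:,1].max())
    px=np.polyval(q,P[:,1]); h=P[(P[:,2]>.03)&(P[:,2]<.06)&(P[:,0]<px-.022)&(P[:,0]>px-.06)]
    print("bar n",len(h),"mid",(h.min(0)+h.max(0))/2,"mean",h.mean(0),"size",np.ptp(h,axis=0),"top z",np.percentile(h[:,2],90))
    return
E
python3 - <<'E'
from m import *
unit("pics/w1.npz",(.5,.85,.02,.24))
# two-view check of bar ends/middle (bright pixels): top view
P=np.load("pics/topP.npy");t=np.array([.39,-.08])
dd=np.hypot(*(P[...,:2]-t).transpose(2,0,1)); k=(dd<.16)&(P[...,2]>.012)&(P[...,2]<.3)
print("nearest obstacle",dd[k].min(),P[k][dd[k].argmin()])
Y=1.44
gripper_to(.065,40)
movep([.4924,.1785,.19],[np.pi,0,Y]); move_l([.4924,.1785,.100],feed=.12)
gripper_to(.02,40); s=observe(); print(s["opening"],s["grasp_force"],s["eef_pos"],s["time_s"])
E
```

```text
shell ((0.6538205146789551, 0.13268902897834778), (0.15107373893260956, 0.3217117488384247), 82.89163208007812) z 0.06857680527399107
panel top n 1032 z 0.06571051134376446
panel line x= [0.1233 0.6076] yaw -0.12271886949060216 y ends 0.06444334036836624 0.20938861892270139
bar n 694 mid [0.5911 0.1419 0.0471] mean [0.5868 0.1448 0.0484] size [0.0336 0.0892 0.0094] top z 0.05022232837627199
nearest obstacle 0.08760382629754257 [ 0.4739 -0.1053  0.0121]
0.0304870532083159 39.563995300977695 [0.493  0.1787 0.1011] 4.225
```

Run:
```python
from m import *
move_l([.4924,.1785,.17],feed=.15)
move_l([.385,-.075,.17],feed=.25)
print(move_l([.385,-.075,.1025],feed=.08,max_force=12)); s=observe(); print(s["eef_pos"],s["opening"],s["grasp_force"])
gripper_to(.065,40); move_l([.385,-.075,.2],feed=.2)
movep([.50,.10,.25],[np.pi,0,1.44])
c=get_calibration("wrist"); im,d=get_image("wrist")
W=dict(im=im,d=d,**{k:np.array(v) for k,v in c.items()}); np.savez("pics/w2.npz",**W); cv2.imwrite("pics/w2.png",im[:,:,::-1])
for n in("top","side"):
    i,_=get_image(n); cv2.imwrite(f"pics/{n}2.png",i[:,:,::-1])
    for a,s,_ in blobs(i,"blue",100): print(n,a,s[4])
print(observe()["time_s"]); unit(W,(.5,.85,.02,.24))
```

```text
False
[ 0.3854 -0.0752  0.1029] 0.031035125172028655 39.71243549613973
top [212.8288 294.0541] 333
top [484.3968 295.3539] 373
top [386.772  311.5803] 193
side [394.0259 205.3922] 232
side [275.915  253.1262] 412
side [323.3832 313.0659] 334
9.1583
shell ((0.725951075553894, 0.12346267700195312), (0.1508142054080963, 0.17271672189235687), 82.8866195678711) z 0.06863681141215533
panel top n 1405 z 0.06574651956569422
panel line x= [0.1292 0.6077] yaw -0.1284717512107151 y ends 0.06470154681674713 0.20846909103648487
bar n 1256 mid [0.5919 0.1408 0.0475] mean [0.5874 0.1441 0.0487] size [0.0346 0.0911 0.0086] top z 0.050300758880370944
```

View pics/w2.png

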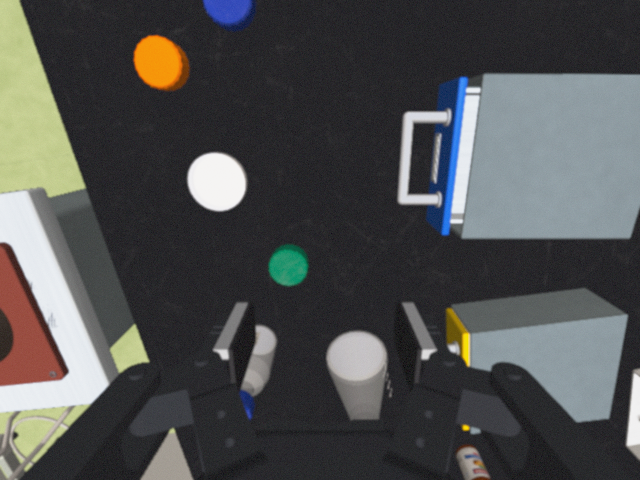

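View pics/side2.png

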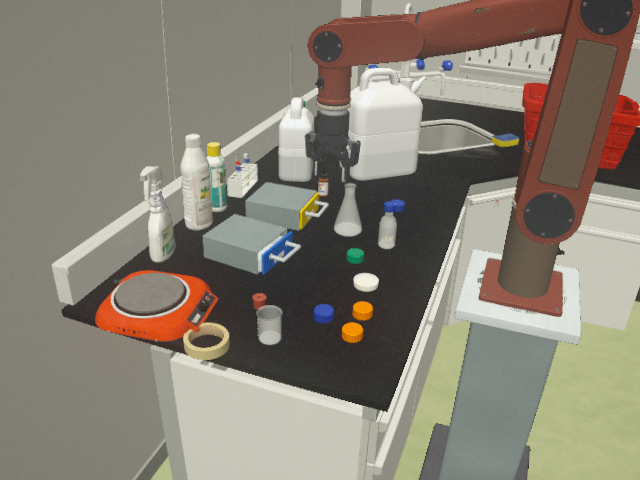

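Wrist view: the handle bar runs from (408,115) to (402,200) and the panel is ajar. Side view: the bottle stands upright at (388,232), clear of everything. Now I grasp the handle and pull to the stop.

```bash
cat > bar.py <<'E'
from m import *
TH=-.126; UX=np.array([np.cos(TH),np.sin(TH),0]); UY=np.array([-np.sin(TH),np.cos(TH),0])
def bar(w,box):
    c={k:w[k] for k in("intrinsics","dist_coeffs","world_from_camera")};d=w["d"];im=w["im"].astype(int)
    v,u=np.nonzero((d>0)&(im.min(2)>90)&(np.ptp(im,axis=2)<60)); P=deproj(c,np.c_[u,v],d[v,u])
    x0,x1,y0,y1=box; P=P[(P[:,0]>x0)&(P[:,0]<x1)&(P[:,1]>y0)&(P[:,1]<y1)&(P[:,2]>.04)&(P[:,2]<.056)]
    a,b=P@UX,P@UY; lo=np.percentile(a,3); k=a<lo+.009
    A,B=(lo+.0045 if 0 else np.median(a[k])),(b[k].min()+b[k].max())/2
    print("bar x_u",np.percentile(a[k],[2,98]),"len",np.ptp(b[k]),"ztop",np.percentile(P[k][:,2],95))
    for i in range(3):
        kk=k&(b>b[k].min()+np.ptp(b[k])*i/3)&(b<b[k].min()+np.ptp(b[k])*(i+1)/3); print("  third",i,np.median(a[kk]))
    return A,B
E
python3 - <<'E'
from bar import *
A,B=bar(np.load("pics/w2.npz"),(.54,.61,.08,.21)); p=A*UX+B*UY; print(A,B,p)
assert abs(p[0]-.584)<.006 and abs(p[1]-.144)<.006
r=[np.pi,0,np.pi/2+TH]
gripper_to(.030,60)
movep([p[0],p[1],.13],r); print(move_l([p[0],p[1],.025],feed=.12,max_force=15)); print(observe()["eef_pos"])
gripper_to(.0,60); s=observe(); print(s["opening"],s["grasp_force"],s["ft_force"],s["time_s"])
E
```

```text
bar x_u [0.5573 0.5662] len 0.08934915504350563 ztop 0.0506725696900847
  third 0 0.5611758037457695
  third 1 0.5611418611362676
  third 2 0.561446863593421
0.5612521998929191 0.21426919112019627 [0.5837 0.142  0.    ]
False
[0.5846 0.1421 0.0261]
0.00783640218651564 58.603066205978394 [-1.4485 -0.3982  5.4479] 11.6
```

Run:
```python
from bar import *
s=observe();p=np.array(s["eef_pos"]);t=p-.16*UX
print(move_l(t,feed=.08,max_force=18)); hold(.2)
s=observe();q=np.array(s["eef_pos"]);print(q,"pulled",(p-q)@UX,(p-q)@UY,s["opening"],s["ft_force"],s["time_s"])
```

```text
True
[0.4619 0.1581 0.0263] pulled 0.12381907466893517 -0.00036308639987367095 0.007705391668103464 [ 3.0526 -0.4585 -2.2213] 13.2167
```

Run:
```python
from bar import *
q=np.array(observe()["eef_pos"])
print(move_l(q-.02*UX,feed=.04,max_force=25)); e=observe(); q2=np.array(e["eef_pos"]);print("extra",(q-q2)@UX,e["ft_force"])
gripper_to(.030); q2=np.array(observe()["eef_pos"]);move_l([q2[0],q2[1],.13],feed=.2)
movep([.43,.19,.25],[np.pi,0,np.pi/2+TH])
c=get_calibration("wrist"); im,d=get_image("wrist"); cv2.imwrite("pics/w3.png",im[:,:,::-1])
W=dict(im=im,d=d,**{k:np.array(v) for k,v in c.items()}); np.savez("pics/w3.npz",**W)
A,B=bar(W,(.42,.49,.08,.23)); print("bar",A,B,A*UX+B*UY, observe()["time_s"])
v,u=np.nonzero(d>0);P=deproj(c,np.c_[u,v],d[v,u]);a,b=P@UX-A,P@UY-B
sh=P[(abs(P[:,2]-.0685)<.005)&(a>.1)&(a<.4)&(abs(b)<.08)]; print("shell front edge a",np.percentile(sh@UX-A,[.5,2,99]),"b",np.percentile(sh@UY-B,[1,99]))
fl=P[(a>.06)&(a<.15)&(abs(b)<.05)]; print("tray floor z",np.percentile(fl[:,2],[5,50,95]))
for c_,s,m in blobs(im,"blue"):
    v,u=np.nonzero(m);P=deproj(c,np.c_[u,v],d[v,u]); t=P[abs(P[:,2]-np.percentile(P[:,2],80))<.004]
    print(c_,s,"mid",(t.min(0)+t.max(0))/2,"size",np.ptp(t,axis=0))
```

```text
True
extra -0.00018422819792787858 [ 2.5895  1.2531 -2.2333]
bar x_u [0.4334 0.4424] len 0.08884406644970713 ztop 0.05068124844662468
  third 0 0.4376332683463239
  third 1 0.4374186895287411
  third 2 0.4378566181596542
bar 0.43765149072261766 0.21512964627641157 [0.4612 0.1584 0.    ] 15.1083
shell front edge a [0.1813 0.1822 0.2993] b [-0.0741  0.0732]
tray floor z [0.0115 0.0128 0.014 ]
[313.5792  89.9834] [ 290   64   48   53 1982] mid [0.4329 0.3102 0.0203] size [0.0474 0.0468 0.0067]
[397.2841 231.1542] [ 384  164   27  143 1556] mid [0.5032 0.1527 0.0638] size [0.0253 0.1443 0.0059]
```

View pics/w3.png

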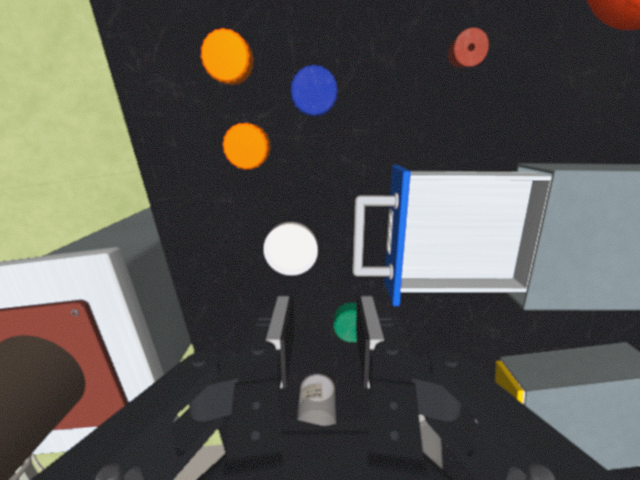

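Wrist view: the drawer is fully out (tray 405–535 × 175–290; shell edge 181 mm behind the bar, exactly the stop value), cap a at (313,90). Now cap a.

```bash
cat > pick.py <<'E'
from bar import *
r=[np.pi,0,np.pi/2+TH]; A,B=.43765,.2150
def pick(x,y):
    gripper_to(.066,40); movep([x,y,.10],r); print("touch",move_l([x,y,-.003],feed=.10,max_force=10))
    gripper_to(.03,40); s=observe(); z=s["eef_pos"][2]; print("grasp z",z,s["opening"],s["grasp_force"])
    move_l([x,y,.13],feed=.2); print("held",observe()["opening"],observe()["grasp_force"]); return z
def place(z,b):
    p=(A+.113)*UX+(B+b)*UY; movep([p[0],p[1],.13],r)
    print("touch",move_l([p[0],p[1],z+.0145],feed=.10,max_force=8),observe()["eef_pos"])
    gripper_to(.062); move_l([p[0],p[1],.14],feed=.2); print("t",observe()["time_s"])
E
python3 - <<'E'
from pick import *
z=pick(.4329,.3102); place(z,.032)
movep([.40,-.42,.25],r)
c=get_calibration("wrist"); im,d=get_image("wrist"); cv2.imwrite("pics/w4.png",im[:,:,::-1]); print(observe()["time_s"])
for c_,s,m in blobs(im,"blue"):
    v,u=np.nonzero(m);P=deproj(c,np.c_[u,v],d[v,u]); t=P[abs(P[:,2]-np.percentile(P[:,2],80))<.004]
    print(c_,s,"mid",(t.min(0)+t.max(0))/2,"size",np.ptp(t,axis=0))
E
```

```text
touch False
grasp z -0.0018386332641381412 0.04611428958276427 41.358337928541005
held 0.046278692711862635 40.95806394587271
touch False [0.5779 0.176  0.0133]
t 21.8667
24.175
[326.3701 117.2685] [ 303   93   48   50 1821] mid [ 0.4141 -0.3262  0.0202] size [0.0468 0.047  0.0063]
```

Wrist depth for cap b (0.414, -0.326) matches the triangulation. I'll carry it high over the flask.

Run:
```python
from pick import *
z=pick(.4138,-.3264); move_l([.4138,-.3264,.25],feed=.2)
p=(A+.113)*UX+(B-.032)*UY; movep([p[0],p[1],.25],r); move_l([p[0],p[1],.13],feed=.2); place(z,-.032)
movep([.42,.19,.25],r)
im,d=get_image("wrist"); t,_=get_image("top"); print(observe()["time_s"])
cv2.imwrite("pics/w5.png",np.hstack([im[:,:,::-1][:, 200:600],cv2.resize(t[100:400,120:520][:,:,::-1],None,fx=1,fy=1) if 0 else np.vstack([t[100:400,120:520][:,:,::-1],np.zeros((180,400,3),np.uint8)])]))
```

```text
touch False
grasp z -0.001735150343102055 0.04559150762132511 41.11562007693465
held 0.04559794273352277 40.84244856949226
touch False [0.5699 0.1124 0.0134]
t 33.3167
34.2333
```

View pics/w5.png

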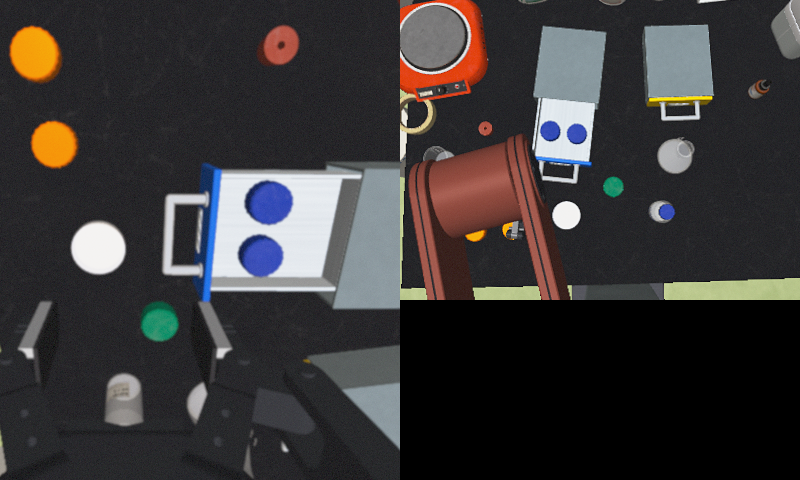

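Both caps lie flat in the tray at (269,203) and (261,256), and the other things look untouched. Now I push the drawer shut.

Run:
```python
from pick import *
p=A*UX+B*UY; gripper_to(.030,60); movep([p[0],p[1],.13],r); print(move_l([p[0],p[1],.025],feed=.12,max_force=15))
gripper_to(0,60); q=np.array(observe()["eef_pos"])
print(move_l(q+.155*UX,feed=.08,max_force=22)); s=observe(); e=np.array(s["eef_pos"]); print("pushed",(e-q)@UX,s["ft_force"])
print(move_l(e+.01*UX,feed=.03,max_force=25)); e2=np.array(observe()["eef_pos"]); print("extra",(e2-e)@UX)
gripper_to(.030); e=np.array(observe()["eef_pos"]); move_l([e[0],e[1],.13],feed=.15)
movep([.50,.12,.25],r)
c=get_calibration("wrist"); im,d=get_image("wrist"); W=dict(im=im,d=d,**{k:np.array(v) for k,v in c.items()})
a,b=bar(W,(.56,.63,.08,.21)); print("bar travel",a-A)
v,u=np.nonzero(d>0);P=deproj(c,np.c_[u,v],d[v,u]); sh=P[(abs(P[:,2]-.0685)<.005)&(P@UX-a>.04)&(P@UX-a<.3)&(abs(P@UY-b)<.08)]
print("front gap a",np.percentile(sh@UX-a,[.5,2,5]))
movep([.42,.35,.30],r); t,_=get_image("top"); cv2.imwrite("pics/f.png",np.hstack([im[:,:,::-1][:,240:640],np.vstack([t[100:400,120:520][:,:,::-1],np.zeros((180,400,3),np.uint8)])]));print(observe()["time_s"])
```

```text
False
True
pushed 0.134567662842599 [-3.0307  0.5219  7.0978]
True
extra -0.00015956426885965357
bar x_u [0.5684 0.5772] len 0.08873929301549136 ztop 0.05050517225951708
  third 0 0.5720268158997007
  third 1 0.57199547999811
  third 2 0.572344433249669
bar travel 0.1345059055539618
front gap a [0.0409 0.0437 0.0486]
41.3
```

View pics/f.png

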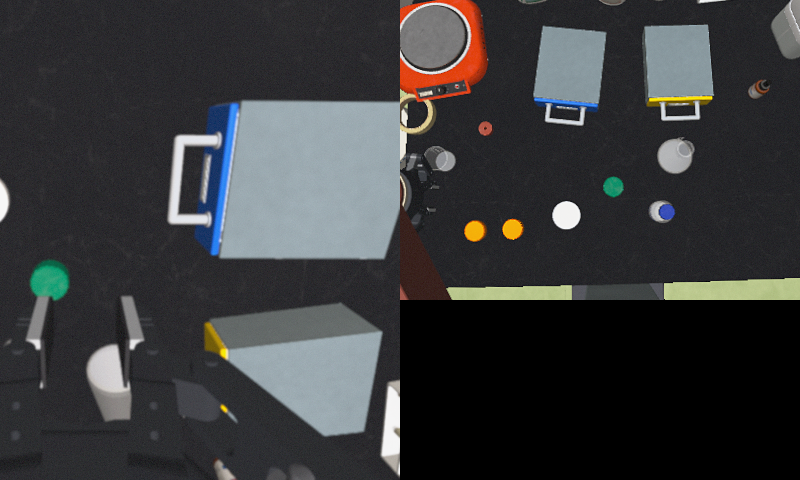

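The drawer is shut: it travelled 134.5 mm against a firm stop, and no gap shows behind the panel. Bottle, flask, stopper, green cap and the rest are in place, and the arm is clear.

```bash
python3 -c "
from plant import *
hold(.3); print(job_done())"
```

```text
the job is handed in; nothing more can be done
None
```

The job is handed in at about 42 s: the bottle stands upright out of the way at (0.385, -0.075), both blue caps are in the blue drawer, and the drawer is pushed fully shut.

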